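# Hold the cabinet's front flap to its hinge, ready for the pin

## Task

The front flap of the small white kit cabinet is being refitted. With the flap still lying on the worktop, push the cabinet's open drawer fully home until it clicks in; then pick up the flap, bring its single knuckle between the two knuckles at the cabinet's top front edge so that all three pin holes line up in one straight bore, and finish still holding it there in the gripper, steady, without pressing it hard against the cabinet, so that a colleague can slide the pin in. Leave the loose hinge pin, the jars and the screwdriver where they are.

Things in the scene. Friction and masses are not known exactly. Their poses are not given: they have to be found in the camera images.
- kit_drawer (a joint): opening of the cabinet's drawer in m: 0 = home, up to 0.09; it slides straight out of the cabinet's front. Under 1 N of friction; from about 12 mm before home a spring detent resists with up to about 4 N; its peak is passed about 6 mm before home, and over the last few mm it draws the drawer in to a hard stop at 0.
- drawer_bar (a point): middle of the drawer's bar handle: round steel bar 10 mm thick, 48 mm long, across the drawer, its axis 35 mm out from the drawer's front (which is flush with the cabinet's front when home), 52 mm above the worktop. Moves with the drawer. x: level, the direction in which the drawer is pushed home; y along the bar; z up.
- hinge_axis (a point): half-way between the cabinet's two fixed knuckles, on the axis of their holes, 95 mm above the worktop. x: level, into the cabinet; y: along the bore; z up. Each knuckle: steel tube 20 mm outside, 12 mm hole, 24 mm long; 30 mm gap between them (y = -15 to +15 mm), open in front, above and below. The cabinet's front face is at x = +12 mm; with the drawer home its bar is 43 mm lower, at x = -23 mm.
- flap_center (a point): centre of the loose flap's panel, half-way up: grey, 64 (x) by 56 (y) by 14 mm thick, 0.1 to 0.2 kg, lying flat on the worktop (this point 7 mm above it). x axis: towards its knuckle; y: across, parallel to the knuckle's bore, z up. Can be gripped across its 56 mm width, with nothing beside it within 25 mm.
- flap_knuckle (a point): centre of the flap's single knuckle, on the axis of its hole: steel tube 20 mm outside, 12 mm hole, 24 mm long, in the middle of one of the panel's 56 mm edges; 45 mm from the panel's centre along its x axis and 3 mm above the panel's mid-height (10 mm above the worktop when lying). Same axes as flap_center: y is the bore.
- flap: the loose flap as a whole; origin in the middle of the panel's underside, same axes as flap_center
- cabinet: the white steel kit cabinet with its drawer, 130 deep, 84 wide, 96 mm high plus a 3 mm hinge leaf on its top; fixed to the worktop; origin at the centre of its underside, x axis into the cabinet, its front at x = -65 mm
- pin_mid (a point): middle of the loose hinge pin, a 7 mm steel rod 84 mm long lying on the worktop with a square head: to be left where it is
- used_mid (a point): middle of the small jar (42 mm wide, 55 mm high, red lid): to be left where it is
- steel_mid (a point): middle of the white jar (50 mm wide, 62 mm high): to be left where it is
- driver_mid (a point): middle of the screwdriver (172 mm long, red handle) lying on the worktop: to be left where it is
Mind the look-alikes: they are no part of the job. There is more than one size of the cabinet; the one meant has the size given above.

How it is judged:
By the outcome, as a careful person would: the job done as asked, in the order asked, and still so for the second after the job is handed in, while the arm keeps its last pose, push and grip.
It also fails if it takes over 54 s, if anything falls off the work surface, if the arm or the gripper's body presses on something with over 40 N, if the wrist force passes 120 N, or if a joint passes its speed limit or range.

## Robot

A 7-joint arm with a two-finger parallel gripper is mounted at the origin on a cart in front of the work surface, level with it; the furniture and walls round the work are solid. World frame = base frame: x ahead of the robot, y to its left, z up, the work surface at z = 0. Lengths are in m, angles in degrees, forces in N, time in s.
With the tool pointing down it reaches from about 0.425 to 0.825 m from the base axis. Payload 3.6 kg.
Tool frame: the origin (TCP) lies on the centre line of the jaws, within the pads' length; the fingertips stand r.tcp_to_tips ahead of it and the grasp point (between the pads) lies 2 mm behind it (r.tcp_to_tips is the distance from the TCP to the fingertips, in m); z points along the fingers, x is the direction in which the jaws open and shut, and the axes are right-handed (so a half turn about z gives the same grasp; the last joint's range is limited). The gripper opens to 93 mm and grips with 3 to 60 N. Pads are 15 mm wide; open, the fingers measure 128 mm over their backs; the gripper's body (75 mm by 188 mm) begins 65 mm behind the grasp point.
Start: joints at [68.955, 35.231, -0.722, 81.555, 0.464, 63.22, -2.315], TCP at [0.217, -0.613, 0.236] pointing down, gripper open.
Joint ranges: [-178.69, 178.69], [-17.37, 117.87], [-77.05, 75.6], [15.02, 138.74], [-78.02, 258.01], [0.78, 113.62], [-162.83, 162.83]. Speed limits (degrees/s): [159.86, 159.86, 180, 180, 180, 180, 180].

## Interface

Orientations are given as a 3x3 rotation matrix whose columns are the frame's x, y, z axes.
In Python, from bench import r, vision, finder gives the robot as it stands.
- The arm moves only by the tool jog_arm, never from a script. Its argument "increments" is a list of rows, each a list of 5 numbers: the closure, from -1 (fully open) to 1 (shut), then the shift along the tool's x, y, z in m, then the turn about the tool's z in rad. A call has 1 to 5 rows; each row shifts and turns the pose as measured when the row begins, along the tool's axes as they then stand; what a row does not reach is not made up. A row lasts 1/12 s, in which the tool goes at most 41.7 mm and 7.16 degrees, less where a joint would pass 70% of its speed; a pose out of reach is approached as far as the arm can. A call with a gripper value outside its range is refused whole. The fingers move at their own pace and stop on an object; "force" is the grip in N (left out, the last holds). Time passes only in rows, so rows that do not move let the fingers close. It gives the time, the measured TCP pose, the force and the opening at its end, in the units of the state.
- r.get_state(): the state, without advancing time (a new reading comes with each control period).
- vision.read_camera(name): name is "side" or "top" or "wrist"; returns a dict with "img" (384x512x3 uint8, red, green, blue), "fx", "fy", "cx", "cy" (pixels), "R" (3x3) and "t" (3): a world point X has camera coordinates R X + t. Camera axes: x right, y down, z forward; pixel columns grow to the right and rows downward; lengths in m; the calibration is good to about 2 mm. A picture is of the moment at which its call begins. There is no depth.
- r.job_done(): hands the job in, once; it reports no verdict.
Trained networks look in the newest picture that a camera, given by its name, has taken for a name from the list of things; names that differ only in an ending like _2 or _b are one class to them, and where a whole thing is asked for, a point or a joint stands for the part that bears it (a point fixed in the world has none). Each returns a list of dicts, best first, with "conf" (0 to 1); they miss things now and then, are a little off and sometimes report something else, mostly with a low value. They report only what shows in the picture. A call takes as long as a camera call. They do not tell look-alikes from the thing itself.
- finder.spot_in(camera, thing): "point" ([column, row] in pixels, amid what is visible of it).
- finder.outline_of(camera, thing): "mask" (384x512 bool, what is visible of it) and "point" ([column, row] in pixels, amid what is visible of it).
- finder.place_of(camera, thing): "point" ([column, row] in pixels: a listed point, or the origin of a listed thing).
The state is a dict: "time_s": time; "qpos": joint angles; "qvel": joint speeds; "effort": joint torques, N m; "position": TCP position; "ee_rot": TCP orientation; "force": force on the tool from outside, world axes, zero at the start; "wrist_torque": the same for the moment, N m; "grip_width": opening from 0.0 (shut) to 1.0 (fully open).
Only numpy, scipy, OpenCV 4.12 (cv2) and the standard library are available. Lean on these libraries where they do the work, as an engineer would, in place of code of your own. Each camera call takes 0.05 s, during which the arm holds its last target. There are 200 camera calls.

## Working session

There is one attempt and no reset: what is moved stays moved. The work goes in short steps, Python scripts to look and compute and a tool call to move; the robot and the scene stay as the last step left them, time stands still between calls to the robot, and variables do not carry over. Pictures are saved under pics/ and viewed, about 8 in all and at most 12, crops included, and the job is handed in when it is done.

Besides the shell and the picture viewer there is one more tool, called as a command line: name --pt "numbers of a row" for each row, then --argument value for the rest. jog_arm: Moves the arm, as the interface text tells. Its arguments: {"type":"object","properties":{"increments":{"type":"array","items":{"type":"array","items":{"type":"number"}}},"force":{"type":"number"}},"required":["increments"]}

```bash
mkdir -p pics; ls; cat > h.py <<'E'
import numpy as np, cv2
from bench import r, vision, finder
def ray(c,p):
    d=np.array([(p[0]-c['cx'])/c['fx'],(p[1]-c['cy'])/c['fy'],1.]); R=np.array(c['R']);t=np.array(c['t'])
    return -R.T@t, R.T@d
def atz(c,p,z):
    o,d=ray(c,p); return o+d*(z-o[2])/d[2]
def proj(c,X):
    X=np.asarray(X,float); q=np.array(c['R'])@X+np.array(c['t']); return [c['fx']*q[0]/q[2]+c['cx'],c['fy']*q[1]/q[2]+c['cy']]
def tri(cs,ps):
    A=np.zeros((3,3));b=np.zeros(3)
    for c,p in zip(cs,ps):
        o,d=ray(c,p);d=d/np.linalg.norm(d);M=np.eye(3)-np.outer(d,d);A+=M;b+=M@o
    return np.linalg.solve(A,b)
E
python3 - <<'E'
from h import *
s=r.get_state();print(s['time_s'],np.round(s['position'],4),np.round(s['ee_rot'],3),s['force'],s['grip_width'],r.tcp_to_tips)
Z=dict(drawer_bar=.052,hinge_axis=.095,flap_center=.007,flap_knuckle=.01,pin_mid=.0035,used_mid=.03,steel_mid=.03,driver_mid=.01,cabinet=0,flap=0)
for n in ['top','side']:
    c=vision.read_camera(n);cv2.imwrite(f'pics/{n}0.png',c['img'][:,:,::-1])
    o=-np.array(c['R']).T@np.array(c['t']);print(n,c['fx'],np.round(o,3))
    for k,z in Z.items():
        for d in finder.place_of(n,k)[:4]:
            print(k,np.round(d['point'],1),round(d['conf'],2),np.round(atz(c,d['point'],z),4))
E
python3 -c "
import cv2,numpy as np
a=cv2.imread('pics/top0.png');b=cv2.imread('pics/side0.png')
"
```

```text
pics
0.0 [ 0.217  -0.6119  0.2345] [[ 0.334 -0.942 -0.001]
 [-0.942 -0.334  0.002]
 [-0.002  0.    -1.   ]] [ 0.37954065  0.32656581 -0.23872785] 0.9984249556149705 0.017
top 404.8767889773259 [0.525 0.113 1.019]
drawer_bar [307.2 209. ] 0.81 [ 0.5511 -0.0452  0.052 ]
drawer_bar [358.7 188.2] 0.55 [ 0.5986 -0.1712  0.052 ]
hinge_axis [363.5 178.1] 0.86 [ 0.6185 -0.1707  0.095 ]
hinge_axis [305.4 162.9] 0.64 [ 0.6563 -0.0374  0.095 ]
flap_center [176.4 221.5] 0.8 [0.5281 0.2742 0.007 ]
flap_knuckle [178.1 204.5] 0.95 [0.5701 0.2692 0.01  ]
flap_knuckle [306.8 205.7] 0.59 [ 0.5605 -0.0514  0.01  ]
pin_mid [242.8 175.1] 0.45 [0.6412 0.1069 0.0035]
pin_mid [176.7 220.2] 0.25 [0.5313 0.274  0.0035]
used_mid [123.9 218.6] 0.86 [0.5377 0.3973 0.03  ]
steel_mid [150.5 170.7] 0.85 [0.6533 0.3327 0.03  ]
driver_mid [210.1 155.1] 0.57 [0.6925 0.188  0.01  ]
cabinet [300.6 137.1] 0.9 [ 0.7364 -0.0427  0.    ]
cabinet [362.3 162.1] 0.65 [ 0.6691 -0.1985  0.    ]
flap [179.8 219.6] 0.57 [0.5326 0.2668 0.    ]
flap [305.9 161.3] 0.38 [ 0.6738 -0.0543  0.    ]
side 411.3306630819571 [ 0.341 -0.743  0.77 ]
drawer_bar [250.6 248.1] 0.57 [ 0.563  -0.0522  0.052 ]
drawer_bar [282.8 283.9] 0.54 [ 0.5941 -0.1835  0.052 ]
hinge_axis [285.5 224.8] 0.82 [ 0.6567 -0.0466  0.095 ]
hinge_axis [292.1 275.9] 0.74 [ 0.6061 -0.2035  0.095 ]
flap_center [204.3 191.3] 0.56 [0.5224 0.2754 0.007 ]
flap_knuckle [221.6 188.7] 0.67 [0.5756 0.2658 0.01  ]
pin_mid [257.1 217. ] 0.5 [0.6363 0.107  0.0035]
used_mid [202.7 161.8] 0.72 [0.5511 0.4068 0.03  ]
steel_mid [241.1 168. ] 0.78 [0.6596 0.3265 0.03  ]
steel_mid [284.3 221.3] 0.5 [0.6896 0.0349 0.03  ]
driver_mid [269.6 194.1] 0.66 [0.7057 0.188  0.01  ]
cabinet [314.  292.2] 0.89 [ 0.6716 -0.191   0.    ]
cabinet [310.4 240.2] 0.7 [ 0.7398 -0.029  -0.    ]
flap [207.6 193.9] 0.85 [0.5305 0.268  0.    ]
```

View pics/top0.png

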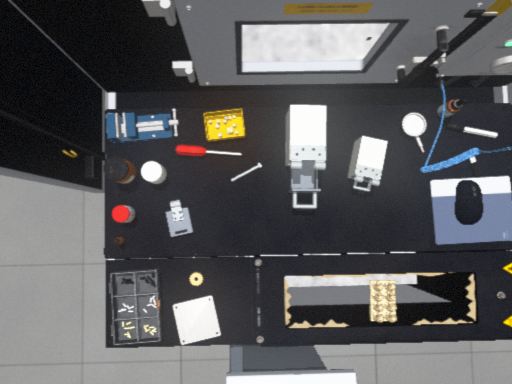

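View pics/side0.png

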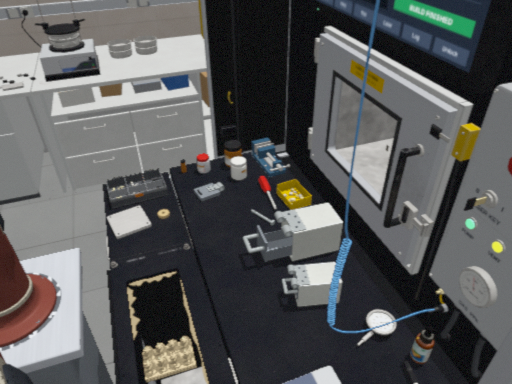

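The top view shows two candidates: the large cabinet at about (306,140) with its drawer out, bar at (305,205), and the small one at (369,160). The large one is about 38 px wide at z≈0.1, or 85 mm, which fits 84 mm. The small one is about 62 mm wide. The flap is at (178,218) with its knuckle towards the back (row 204). I'll confirm in one enlarged crop.

```bash
python3 - <<'E'
import cv2,numpy as np
a=cv2.imread('pics/top0.png');b=cv2.imread('pics/side0.png')
f=lambda i,x,y,w,h,s:cv2.resize(i[y:y+h,x:x+w],(w*s,h*s),interpolation=cv2.INTER_CUBIC)
A=f(a,270,95,130,120,3);B=f(b,235,195,130,120,3);C=f(a,150,190,65,60,6);D=f(b,180,165,65,60,6)
cv2.imwrite('pics/crop0.png',cv2.resize(np.vstack([np.hstack([A,B]),np.hstack([C,D])]),(650,600)))
E
```

```text
(no output)
```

View pics/crop0.png

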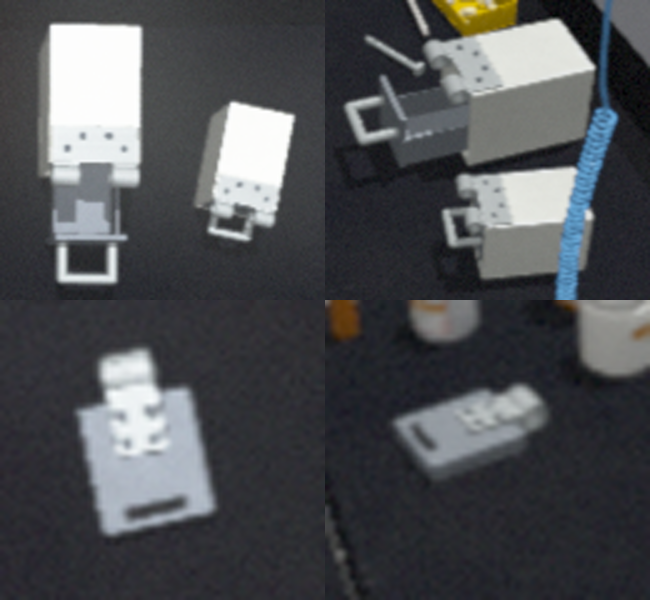

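The crop confirms it: the large cabinet (drawer open, handle bar around top px (305,206)) is the one. The flap's knuckle points up and slightly left, a yaw of about +11°. The network's y for it looked off, so I'll refine both yaws from edges.

```bash
cat >> h.py <<'E'
def rot(y): 
    return np.array([[np.cos(y),-np.sin(y)],[np.sin(y),np.cos(y)]])
E
python3 - <<'E'
from h import *
c=vision.read_camera('top');g=cv2.cvtColor(c['img'],cv2.COLOR_RGB2GRAY)
def rect(mask,z,nm):
    n,l,s,ce=cv2.connectedComponentsWithStats(mask.astype(np.uint8))
    i=1+np.argmax(s[1:,4]);m=(l==i)
    ct,_=cv2.findContours(m.astype(np.uint8),cv2.RETR_EXTERNAL,cv2.CHAIN_APPROX_NONE)
    P=np.array([atz(c,p[0],z)[:2] for p in ct[0]],np.float32)
    q=cv2.minAreaRect(P*1000);print(nm,s[i],np.round(q[0],1),np.round(q[1],1),round(q[2],2))
    return m
m=np.zeros_like(g,bool);m[100:190,280:335]=g[100:190,280:335]>195
rect(m,.097,'cabtop')
for d in finder.outline_of('top','cabinet')[:2]: print(d['conf'],d['point'])
m=np.zeros_like(g,bool);m[190:245,155:205]=1
sub=g[195:240,160:200];print(sub[::4,::3])
for T in (80,95,110):
    k=m&(g>T); k[:209]=0; rect(k,.014,'panel%d'%T)
# bar
b=g[196:212,285:325];print(b[:, ::2])
E
```

```text
cabtop [ 290  105   36   63 2078] [719.3 -44.2] [ 81.6 145.4] 88.35
0.98 [304.2, 145.8]
0.71 [364.9, 160.6]
[[ 51  47  50  50  55  50  52  53  51  52  50  52  47  50]
 [ 54  51  50  53  56  63  93  50  49  46  52  50  49  47]
 [ 51  52  51  88 227 235 242  81  49  50  50  46  47  48]
 [ 49  51  50  56 184 224 240 137  93  96  52  48  44  48]
 [ 51  52  85 155 225 239 220 162 186 180  47  47  48  48]
 [ 49  47 140 186 213 240 241 239 182 185  65  48  49  44]
 [ 50  46  75 186 191 177 236 236 187 183 123  49  48  51]
 [ 48  49  52 182 188 185 188 184 184 184 156  48  45  48]
 [ 45  45  49 147 182 182 185 181 185 183 183  52  51  46]
 [ 45  41  46 126 181 146  89  67  71 157 179  74  50  49]
 [ 40  41  49  58 178 167 108  66  44  42  46  44  48  49]
 [ 45  47  43  46  49  48  50  44  48  46  47  46  46  47]]
panel80 [165 209  28  28 606] [528.9 267.4] [67.7 57.8] 11.45
panel95 [165 209  28  28 584] [528.9 267.3] [66.6 57.3] 11.28
panel110 [165 209  28  28 567] [529.2 267.5] [66.1 56.7] 11.28
[[ 51  50  45  51 173 226  75  43  44  44  40  47  43  47 172 226  79  54
   53  54]
 [ 49  50  
[... 564 characters left out ...]
  79  41
   46  46]
 [ 47  45  46  56 173 223 151 128 124 121 120 117 113 107 178 224  76  42
   48  47]
 [ 44  48  48  54 172 228 218 217 214 213 212 211 212 211 213 225  74  47
   47  46]
 [ 49  45  43  51 168 227 230 233 230 229 231 233 232 232 233 221  75  45
   43  45]
 [ 48  47  50  50 131 183 186 185 188 192 193 193 195 195 199 189  66  44
   41  39]
 [ 42  44  44  49  62  88  93  95 100 108 106 112 112 119 121 106  50  43
   42  42]
 [ 44  46  47  50  38  45  52  51  52  52  56  55  56  57  51  50  48  44
   43  43]
 [ 43  45  48  46  34  39  45  41  43  48  42  43  45  43  40  41  44  40
   48  45]
 [ 41  46  45  46  37  37  33  35  39  38  31  32  44  38  34  40  45  39
   49  46]]
```

Measured: large cabinet yaw ≈ -1.6°, hinge axis ≈ (0.656,-0.042), and bar ≈ (0.558,-0.040), so the drawer is open about 75 mm. The flap panel is at (0.529,0.267), yaw 11.3°. Next I close the fingers, turn, and travel to a point in front of the bar.

jog_arm --pt "1 0 0 0 0.123" --pt "1 0 0 0 0.123" --pt "1 0 0 0 0.123" --pt "1 -0.036 -0.0167 0 0" --pt "1 -0.036 -0.0167 0 0" --force 15

```text
time_s: 1.62
position: [0.2468, -0.5482, 0.2342]
ee_rot: [[-0.058, -0.998, -0.005], [-0.998, 0.058, -0.007], [0.007, 0.004, -1.0]]
force: [1.0, 0.8, -0.8]
grip_width: 0.692
```

jog_arm --pt "1 -0.036 -0.0167 0 0" --pt "1 -0.036 -0.0167 0 0" --pt "1 -0.036 -0.0167 0 0" --pt "1 -0.036 -0.0167 0 0" --pt "1 -0.036 -0.0167 0 0"

```text
time_s: 2.03
position: [0.3423, -0.3678, 0.2327]
ee_rot: [[-0.065, -0.998, -0.004], [-0.998, 0.065, -0.01], [0.01, 0.003, -1.0]]
force: [0.3, -0.1, 0.7]
grip_width: 0.337
```

jog_arm --pt "1 -0.036 -0.0167 0 0" --pt "1 -0.036 -0.0167 0 0" --pt "1 -0.036 -0.0167 0 0" --pt "1 -0.036 -0.0167 0 0" --pt "1 -0.036 -0.0167 0 0"

```text
time_s: 2.45
position: [0.4411, -0.1849, 0.2326]
ee_rot: [[-0.066, -0.998, 0.001], [-0.998, 0.066, -0.012], [0.012, -0.002, -1.0]]
force: [0.2, -0.9, 0.5]
grip_width: 0.014
```

jog_arm --pt "1 -0.037 -0.0136 0 -0.037" --pt "1 -0.037 -0.0125 0 0" --pt "1 -0.037 -0.0125 0 0" --pt "1 -0.037 -0.0125 0 0" --pt "1 0 0 0 0"

```text
time_s: 2.87
position: [0.5043, -0.0208, 0.2328]
ee_rot: [[-0.013, -1.0, 0.01], [-1.0, 0.013, -0.007], [0.007, -0.01, -1.0]]
force: [-0.9, 1.5, -0.9]
grip_width: 0.0
```

```bash
python3 - <<'E'
from h import *
s=r.get_state();print(s['time_s'],np.round(s['position'],4),np.round(s['ee_rot'],4))
for n in ['wrist']:
    c=vision.read_camera(n);cv2.imwrite(f'pics/{n}1.png',c['img'][:,:,::-1])
    print(np.round(-np.array(c['R']).T@np.array(c['t']),3))
    for k,z in dict(drawer_bar=.052,hinge_axis=.095).items():
        for d in finder.place_of(n,k)[:3]: print(k,np.round(d['point'],1),round(d['conf'],2),np.round(atz(c,d['point'],z),4))
E
```

```text
2.8667 [ 0.5043 -0.0208  0.2328] [[-0.0126 -0.9999  0.0097]
 [-0.9999  0.0126 -0.0067]
 [ 0.0066 -0.0098 -0.9999]]
[ 0.587 -0.021  0.383]
drawer_bar [274.2 125.5] 0.97 [ 0.5613 -0.0411  0.052 ]
drawer_bar [413.3  82.1] 0.84 [ 0.6007 -0.1756  0.052 ]
hinge_axis [278.4  13.4] 0.9 [ 0.6518 -0.0414  0.095 ]
hinge_axis [436.  62.] 0.68 [ 0.6145 -0.1723  0.095 ]
```

View pics/wrist1.png

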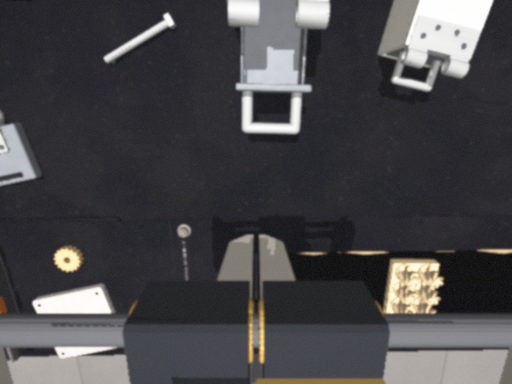

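The wrist view shows the handle bar at (271,128) and the knuckles at (243,12) and (313,12), which matches the estimates. Next I line up, go down, then push.

jog_arm --pt "1 0.019 0 0.03 0.016" --pt "1 0 0 0.036 0" --pt "1 0 0 0.036 0" --pt "1 0 0 0.036 0" --pt "1 0 0 0.03 0"

```text
time_s: 3.43
position: [0.5098, -0.0666, 0.0689]
ee_rot: [[-0.061, -0.998, 0.031], [-0.998, 0.06, -0.023], [0.021, -0.033, -0.999]]
force: [0.3, 0.8, -0.3]
grip_width: 0.001
```

jog_arm --pt "1 0 0 0 0"

```text
time_s: 3.52
position: [0.5055, -0.0692, 0.0642]
ee_rot: [[-0.065, -0.998, 0.02], [-0.998, 0.065, -0.024], [0.022, -0.022, -1.0]]
force: [-0.7, -0.1, 0.4]
grip_width: 0.007
```

jog_arm --pt "1 -0.026 0 0.003 -0.03" --pt "1 0 0 0 0" --pt "1 0 0 0 0"

```text
time_s: 3.77
position: [0.5061, -0.0506, 0.0615]
ee_rot: [[-0.047, -0.999, 0.017], [-0.999, 0.046, -0.029], [0.028, -0.018, -0.999]]
force: [0.3, -0.2, -0.0]
grip_width: 0.002
```

jog_arm --pt "1 -0.01 0 0 -0.02" --pt "1 0 -0.015 0 0" --pt "1 0 -0.02 0 0" --pt "1 0 -0.02 0 0" --pt "1 0 0 0 0"

```text
time_s: 4.18
position: [0.5628, -0.0442, 0.0693]
ee_rot: [[-0.029, -0.999, 0.021], [-0.999, 0.028, -0.03], [0.029, -0.022, -0.999]]
force: [1.4, -0.2, -0.8]
grip_width: 0.007
```

jog_arm --pt "1 0 0 0.008 0" --pt "1 0 0 0.003 0" --pt "1 0 0 0 0"

```text
time_s: 4.43
position: [0.5624, -0.0451, 0.0598]
ee_rot: [[-0.029, -0.999, 0.024], [-0.999, 0.028, -0.03], [0.03, -0.025, -0.999]]
force: [-0.6, -0.8, -0.2]
grip_width: 0.001
```

jog_arm --pt "1 0 -0.015 0 0" --pt "1 0 -0.012 0.001 0" --pt "1 0 -0.01 0.001 0" --pt "1 0 0 0.001 0" --pt "1 0 0 0.0 0"

```text
time_s: 4.85
position: [0.5924, -0.0466, 0.0566]
ee_rot: [[-0.03, -0.999, 0.012], [-0.999, 0.029, -0.031], [0.03, -0.013, -0.999]]
force: [-0.1, 0.1, 1.2]
grip_width: 0.002
```

jog_arm --pt "1 0 -0.012 -0.001 0" --pt "1 0 -0.008 0 0" --pt "1 0 -0.006 0 0" --pt "1 0 -0.005 0 0" --pt "1 0 0 0.0 0"

```text
time_s: 5.27
position: [0.6137, -0.0476, 0.0562]
ee_rot: [[-0.03, -1.0, -0.008], [-0.999, 0.031, -0.03], [0.03, 0.007, -1.0]]
force: [-1.1, 0.4, 0.8]
grip_width: 0.005
```

jog_arm --pt "1 0 -0.006 0 0" --pt "1 0 -0.006 0 0" --pt "1 0 -0.006 0 0" --pt "1 0 0 0.0 0"

```text
time_s: 5.6
position: [0.6133, -0.0477, 0.055]
ee_rot: [[-0.031, -0.998, -0.052], [-0.999, 0.033, -0.029], [0.031, 0.051, -0.998]]
force: [1.0, 0.2, 0.4]
grip_width: 0.006
```

```bash
python3 - <<'E'
from h import *
s=r.get_state();print(s['time_s'],np.round(s['position'],4),np.round(s['qpos'],1),s['force'],s['wrist_torque'])
cs=[];P={}
I=[]
for n in ['side','top']:
    c=vision.read_camera(n);cs.append(c)
    for k,z in dict(drawer_bar=.052,hinge_axis=.095,kit_drawer=.05).items():
        try:
          for d in finder.place_of(n,k)[:2]: print(n,k,np.round(d['point'],1),round(d['conf'],2),np.round(atz(c,d['point'],z),4))
        except Exception as e: print(k,e)
    x,y=(225,190) if n=='side' else (260,100)
    I.append(cv2.resize(c['img'][y:y+110,x:x+100,::-1],(400,440),interpolation=cv2.INTER_CUBIC))
cv2.imwrite('pics/c2.png',np.hstack(I))
E
```

```text
5.6 [ 0.6133 -0.0477  0.055 ] [  1.2  45.4   0.5  94.9   2.   42.7 -91.7] [0.9952148  0.23515503 0.44550384] [ 0.05448504 -0.13795019 -0.04794371]
side drawer_bar [284.  285.5] 0.69 [ 0.5949 -0.1887  0.052 ]
side drawer_bar [274.3 236.2] 0.58 [ 0.6333 -0.0326  0.052 ]
side hinge_axis [282.8 222.5] 0.63 [ 0.6537 -0.0364  0.095 ]
side hinge_axis [293.3 273.5] 0.6 [ 0.6112 -0.1982  0.095 ]
kit_drawer it knows: cabinet, drawer_bar, driver_mid, flap, flap_center, flap_knuckle, hinge_axis, pin_mid, steel_mid, used_mid
top hinge_axis [306.  164.4] 0.76 [ 0.6528 -0.0387  0.095 ]
top hinge_axis [366.4 182.1] 0.56 [ 0.6091 -0.177   0.095 ]
kit_drawer it knows: cabinet, drawer_bar, driver_mid, flap, flap_center, flap_knuckle, hinge_axis, pin_mid, steel_mid, used_mid
```

View pics/c2.png

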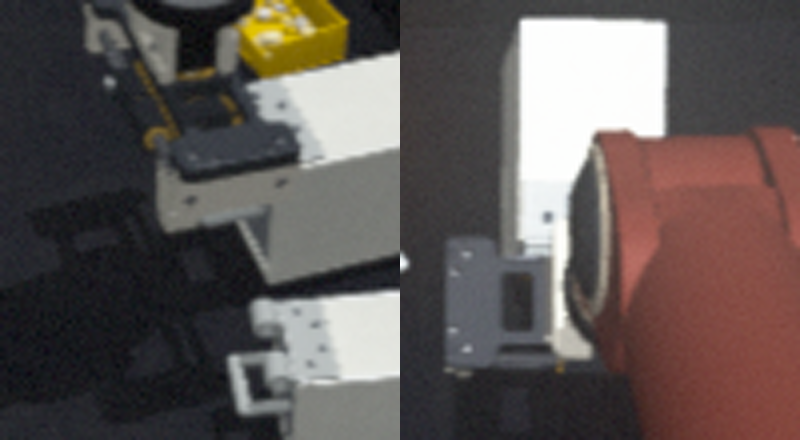

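jog_arm --pt "1 0 -0.008 0 0"

```text
time_s: 5.98
position: [0.6143, -0.0478, 0.0545]
ee_rot: [[-0.031, -0.997, -0.069], [-0.999, 0.033, -0.029], [0.031, 0.068, -0.997]]
force: [-24.6, 1.5, 22.3]
grip_width: 0.001
```

jog_arm --pt "1 0 0.01 -0.001 0" --pt "1 0 0.03 -0.005 0" --pt "1 0 0.03 -0.01 0" --pt "1 0 0.01 -0.03 0" --pt "1 0 0 -0.03 0"

```text
time_s: 6.4
position: [0.5374, -0.0428, 0.1316]
ee_rot: [[-0.03, -0.997, -0.071], [-0.999, 0.032, -0.029], [0.031, 0.07, -0.997]]
force: [1.9, 0.1, -0.4]
grip_width: 0.003
```

jog_arm --pt "1 0 0 -0.03 0" --pt "1 0 0 -0.03 0" --pt "1 0 0 0 0"

```text
time_s: 6.65
position: [0.5487, -0.0411, 0.2005]
ee_rot: [[-0.03, -0.998, -0.05], [-0.999, 0.032, -0.029], [0.031, 0.049, -0.998]]
force: [1.0, 0.2, 1.3]
grip_width: 0.007
```

```bash
python3 - <<'E'
from h import *
s=r.get_state();print(s['time_s'],np.round(s['position'],4),np.round(s['ee_rot'],3))
I=[]
for n in ['wrist','side']:
    c=vision.read_camera(n)
    for k,z in dict(drawer_bar=.052,hinge_axis=.095).items():
        for d in finder.place_of(n,k)[:2]: print(n,k,np.round(d['point'],1),round(d['conf'],2),np.round(atz(c,d['point'],z),4))
    if n=='side': I.append(cv2.resize(c['img'][190:300,225:325,::-1],(300,330),interpolation=cv2.INTER_CUBIC))
    else: I.append(cv2.resize(c['img'][0:220,170:370,::-1],(300,330),interpolation=cv2.INTER_CUBIC)); cv2.imwrite('pics/w3.png',c['img'][:,:,::-1])
cv2.imwrite('pics/c3.png',np.hstack(I))
E
```

```text
6.65 [ 0.5487 -0.0411  0.2005] [[-0.03  -0.998 -0.05 ]
 [-0.999  0.032 -0.029]
 [ 0.031  0.049 -0.998]]
wrist drawer_bar [394.5 119. ] 0.96 [ 0.6015 -0.1721  0.052 ]
wrist drawer_bar [247.2  92.6] 0.85 [ 0.6282 -0.0405  0.052 ]
wrist hinge_axis [245.5  58.8] 0.79 [ 0.6529 -0.04    0.095 ]
side drawer_bar [277.5 240.9] 0.51 [ 0.6345 -0.0513  0.052 ]
side drawer_bar [282.1 287.6] 0.41 [ 0.5886 -0.1927  0.052 ]
side hinge_axis [295.2 278.6] 0.83 [ 0.6092 -0.2127  0.095 ]
side hinge_axis [283.7 223.2] 0.61 [ 0.6548 -0.0396  0.095 ]
```

View pics/c3.png

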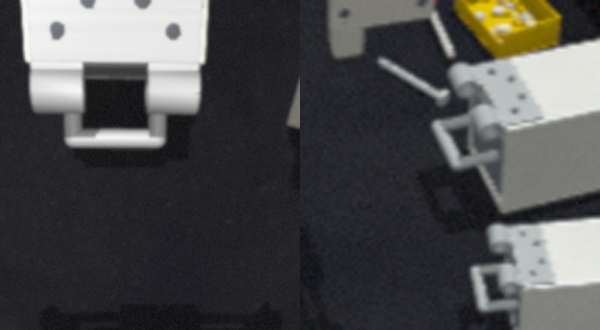

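The side crop shows the drawer in, with only the bar standing out. The wrist crop shows the bar just in front of the knuckles. Next I measure the bar-to-hinge offset and the bore direction precisely from the edges in this wrist view.

```bash
cat >> h.py <<'E'
from scipy.optimize import brentq
def cylrows(c,x,y,z,rad):
    t=np.linspace(0,2*np.pi,73); q=[proj(c,[x+rad*np.cos(a),y,z+rad*np.sin(a)])[1] for a in t]; return min(q),max(q)
E
python3 - <<'E'
from h import *
c=vision.read_camera('wrist');g=cv2.cvtColor(c['img'],cv2.COLOR_RGB2GRAY).astype(int)
for y in (-.071,-.041,-.013): print(y,np.round(proj(c,[.653,y,.095]),1),np.round(proj(c,[.63,y,.052]),1))
for col in (198,205,220,230,245,255,265,280,290): print(col,g[36:106:1,col].tolist())
print('row58',g[60,180:316].tolist())
E
```

```text
-0.071 [290.8  43.1] [283.7  77.9]
-0.041 [246.4  44.4] [247.3  79.1]
-0.013 [204.8  45.7] [213.3  80.2]
198 [214, 220, 226, 228, 231, 232, 234, 234, 236, 233, 230, 222, 214, 210, 205, 197, 192, 181, 175, 158, 140, 137, 132, 124, 108, 94, 66, 49, 42, 41, 41, 37, 37, 38, 39, 40, 34, 38, 40, 40, 40, 39, 36, 38, 37, 42, 41, 41, 41, 40, 38, 34, 36, 37, 38, 37, 40, 38, 38, 35, 38, 37, 40, 37, 37, 40, 40, 38, 39, 37]
205 [212, 219, 224, 229, 235, 238, 239, 240, 241, 240, 236, 229, 223, 216, 208, 200, 193, 187, 176, 163, 145, 142, 139, 128, 114, 94, 66, 47, 38, 41, 39, 39, 42, 35, 35, 35, 37, 36, 37, 35, 39, 32, 42, 37, 39, 38, 37, 35, 37, 40, 37, 37, 37, 38, 38, 37, 39, 44, 42, 43, 43, 37, 36, 39, 39, 38, 36, 40, 35, 34]
220 [205, 214, 221, 225, 232, 235, 240, 244, 247, 248, 246, 242, 236, 231, 223, 216, 205, 199, 186, 174, 158, 152, 149, 141, 128, 115, 110, 118, 124, 126, 125, 123, 124, 126, 125, 128, 125, 124, 127, 127, 128, 134, 152, 200, 231, 231, 221, 203, 184, 165, 131, 84, 46, 28, 23, 26, 29, 26, 27, 24, 27, 33, 35, 40, 40, 39, 39, 37, 38, 34]
230 [66, 79, 87, 71, 40, 27, 25, 23, 27
[... 1714 characters left out ...]
5, 28, 24, 22, 25, 16, 22, 27, 28, 21, 21, 24, 27, 32, 35, 36, 39, 38, 34, 37, 36]
row58 [37, 35, 31, 34, 36, 39, 32, 41, 63, 86, 99, 102, 107, 107, 107, 107, 108, 108, 108, 110, 115, 111, 113, 114, 116, 114, 116, 116, 118, 118, 117, 123, 123, 123, 125, 126, 126, 130, 125, 128, 128, 131, 126, 113, 80, 53, 29, 26, 28, 27, 15, 24, 29, 29, 24, 26, 19, 27, 20, 24, 23, 21, 22, 24, 25, 25, 24, 25, 27, 25, 25, 26, 22, 27, 27, 17, 24, 29, 21, 18, 28, 23, 25, 26, 24, 24, 27, 47, 74, 98, 111, 113, 116, 116, 116, 117, 122, 119, 118, 121, 120, 123, 121, 122, 123, 124, 125, 126, 130, 128, 129, 131, 130, 130, 133, 131, 135, 135, 135, 137, 137, 137, 135, 117, 90, 52, 41, 34, 36, 38, 38, 40, 39, 39, 37, 37]
```

```bash
cat > w.py <<'E'
from h import *
import sys
def meas(c,kl,kr,bar_lo,bar_hi=None):
    # kl,kr: (col,row of lower/outer edge) of the two knuckles
    out=[]
    for col,row in (kl,kr):
        y=-.041
        for _ in range(4):
            x=brentq(lambda x:cylrows(c,x,y,.095,.01)[1]-row,.5,.75)
            # adjust y to the column
            for _ in range(5): y-= (proj(c,[x,y,.095])[0]-col)*(-1/1400)
        out.append((x,y))
    return np.array(out)
E
python3 - <<'E'
from w import *
c=vision.read_camera('wrist');g=cv2.cvtColor(c['img'],cv2.COLOR_RGB2GRAY).astype(int)
s=r.get_state();print(np.round(s['position'],4),np.round(s['ee_rot'],3))
print(g[36:106,205][20:30],g[72:90,255])
def low(col,a,b,th):
    v=g[a:b,col]; i=np.where(v>th)[0][-1]; return a+i+(v[i]-th)/(v[i]-v[i+1])
def up(col,a,b,th):
    v=g[a:b,col]; i=np.where(v>th)[0][0]; return a+i-(v[i]-th)/(v[i]-v[i-1])
kl=[(q,low(q,40,70,75)) for q in (198,205,210)];kr=[(q,low(q,40,70,75)) for q in (288,292,297)]
for p in kl+kr: print(p,np.round(meas(c,p,p,0)[0],4))
for q in (235,245,255,265): 
    a,b=up(q,60,90,80),low(q,70,95,100)
    y=-.041-(q-246)/1200
    print('bar',q,a,b,[round(brentq(lambda x:cylrows(c,x,y,.052,.005)[j]-w,.5,.75),4) for j,w in ((0,a),(1,b))])
v=g[55].astype(float)
# gap edges and outer edges at row 55, threshold
e=[i+ (75-v[i])/(v[i+1]-v[i]) for i in range(180,315) if (v[i]-75)*(v[i+1]-75)<0];print('edges',np.round(e,1))
print([ [round(float(atz(c,[q,55],.095)[1]),4)] for q in e])
E
```

```text
[ 0.5423 -0.0412  0.1927] [[-0.03  -0.997 -0.069]
 [-0.999  0.032 -0.029]
 [ 0.031  0.068 -0.997]]
[146 144 139 129 115  95  70  45  35  40] [ 27  53 106 160 191 210 226 239 242 235 224 209 190 170 138  97  58  42]
(198, np.float64(61.68)) [ 0.6532 -0.0084]
(205, np.float64(61.8)) [ 0.653  -0.0131]
(210, np.float64(65.75)) [ 0.6504 -0.0163]
(288, np.float64(62.46666666666667)) [ 0.6509 -0.0691]
(292, np.float64(62.483870967741936)) [ 0.6508 -0.0718]
(297, np.float64(62.60606060606061)) [ 0.6506 -0.0752]
bar 235 73.89189189189189 86.725 [0.6293, 0.6293]
bar 245 73.36538461538461 86.75555555555556 [0.6294, 0.629]
bar 255 73.50943396226415 86.92682926829268 [0.6291, 0.6286]
bar 265 73.51851851851852 86.95348837209302 [0.6288, 0.6283]
edges [186.3 224.7 267.2 305.9]
[[0.0], [-0.026], [-0.0549], [-0.0814]]
```

The drawer is home: bar-to-hinge is 22.9 mm against 23 expected. The hinge axis is ≈ (0.652,-0.0406), yaw ≈ -1.8°. Now to the flap.

jog_arm --pt "-1 -0.015 0 0 -0.06" --pt "-1 -0.03 0 0 -0.06" --pt "-1 -0.036 0 0 -0.06" --pt "-1 -0.036 0.004 0 -0.04" --pt "-1 -0.036 0.007 0 0"

```text
time_s: 7.47
position: [0.5166, 0.1056, 0.186]
ee_rot: [[0.191, -0.979, -0.071], [-0.981, -0.189, -0.034], [0.02, 0.077, -0.997]]
force: [0.6, 0.7, 0.6]
grip_width: 0.311
```

jog_arm --pt "-1 -0.036 0.01 0 0" --pt "-1 -0.036 0.01 0 0" --pt "-1 -0.025 0.007 0 0" --pt "-1 -0.012 0.003 0 0" --pt "-1 0 0 0 0"

```text
time_s: 7.88
position: [0.455, 0.2285, 0.1835]
ee_rot: [[0.226, -0.971, -0.079], [-0.974, -0.224, -0.026], [0.008, 0.083, -0.997]]
force: [0.1, -0.1, 0.3]
grip_width: 0.671
```

jog_arm --pt "-1 0 0 0 0" --pt "-1 0 0 0 0"

```text
time_s: 8.05
position: [0.4539, 0.23, 0.1828]
ee_rot: [[0.232, -0.969, -0.08], [-0.973, -0.231, -0.027], [0.008, 0.084, -0.996]]
force: [0.4, 0.5, -0.7]
grip_width: 0.82
```

jog_arm --pt "-1 -0.009 -0.03 0 0.03" --pt "-1 -0.007 -0.03 0 0" --pt "-1 0 -0.015 0 0" --pt "-1 0 0 0 0" --pt "-1 0 0 0 0"

```text
time_s: 8.47
position: [0.5268, 0.2528, 0.1737]
ee_rot: [[0.193, -0.978, -0.085], [-0.981, -0.191, -0.034], [0.017, 0.09, -0.996]]
force: [0.2, -0.8, 0.5]
grip_width: 1.0
```

```bash
python3 - <<'E'
from h import *
c=vision.read_camera('wrist');s=r.get_state();print(s['time_s'],np.round(s['position'],4),np.round(s['ee_rot'],3),s['grip_width'])
cv2.imwrite('pics/w4.png',c['img'][:,:,::-1])
for k,z in dict(flap_center=.007,flap_knuckle=.01,flap=0).items():
    for d in finder.place_of('wrist',k)[:2]: print(k,np.round(d['point'],1),round(d['conf'],2),np.round(atz(c,d['point'],z),4))
d=finder.outline_of('wrist','flap')[0];m=d['mask'];print(d['conf'],m.sum())
ct,_=cv2.findContours(m.astype(np.uint8),cv2.RETR_EXTERNAL,cv2.CHAIN_APPROX_NONE);ct=max(ct,key=len)
P=np.array([atz(c,p[0],.014)[:2] for p in ct],np.float32);print(cv2.minAreaRect(P*1000))
E
```

```text
8.5167 [0.5268 0.2521 0.1737] [[ 0.192 -0.978 -0.084]
 [-0.981 -0.19  -0.035]
 [ 0.018  0.089 -0.996]] 1.0015779734167793
flap_center [233.6 121.4] 0.75 [0.5687 0.2793 0.007 ]
flap_center [239.8 162.6] 0.7 [0.5303 0.2666 0.007 ]
flap_knuckle [236.5 120.8] 0.63 [0.5703 0.2767 0.01  ]
flap [236.5 162. ] 0.73 [0.5282 0.2698 0.    ]
0.87 4430
((539.4991455078125, 270.373779296875), (87.0470199584961, 56.326011657714844), 11.021435737609863)
```

View pics/w4.png

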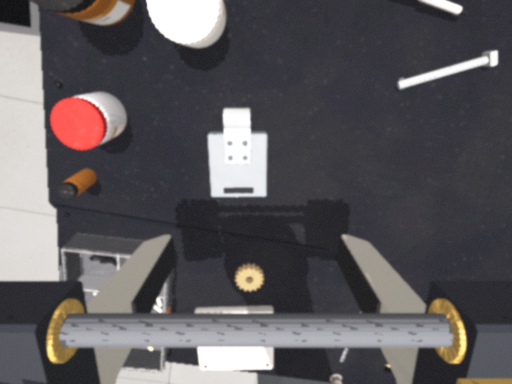

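Wrist view: the flap outline fits 87×56 mm with centre (0.5285,0.268) and yaw 11°. The jars and screwdriver are well clear of the fingers. Going down.

jog_arm --pt "-1 -0.009 -0.009 0.025 0" --pt "-1 -0.009 -0.009 0.025 0" --pt "-1 0 0 0.025 0" --pt "-1 0 0 0.02 0" --pt "-1 0 0 0 0"

```text
time_s: 9.13
position: [0.5315, 0.2737, 0.0798]
ee_rot: [[0.196, -0.977, -0.077], [-0.98, -0.195, -0.029], [0.013, 0.081, -0.997]]
force: [-0.4, 0.6, -0.9]
grip_width: 0.996
```

jog_arm --pt "-1 0 0 0 0"

```text
time_s: 9.22
position: [0.5309, 0.2737, 0.0799]
ee_rot: [[0.197, -0.977, -0.078], [-0.98, -0.195, -0.029], [0.013, 0.082, -0.997]]
force: [0.8, 0.4, 0.6]
grip_width: 1.001
```

jog_arm --pt "-1 0.004 -0.0015 0.02 0" --pt "-1 0 0 0.02 0" --pt "-1 0 0 0.01 0" --pt "-1 0 0 0 0" --pt "-1 0 0 0 0"

```text
time_s: 9.63
position: [0.5327, 0.271, 0.0363]
ee_rot: [[0.198, -0.978, -0.068], [-0.98, -0.197, -0.023], [0.01, 0.071, -0.997]]
force: [0.4, -0.6, -0.3]
grip_width: 1.0
```

jog_arm --pt "-1 0.002 0.0035 0.01 0.005" --pt "-1 0 0 0.006 0" --pt "-1 0 0 0 0" --pt "-1 0 0 0 0"

```text
time_s: 9.97
position: [0.5321, 0.27, 0.0256]
ee_rot: [[0.193, -0.979, -0.059], [-0.981, -0.192, -0.019], [0.007, 0.061, -0.998]]
force: [-0.4, -0.4, 0.6]
grip_width: 1.0
```

jog_arm --pt "-1 0.002 0.006 0.007 0" --pt "-1 0 0 0 0" --pt "-1 0 0 0 0"

```text
time_s: 10.22
position: [0.5272, 0.2675, 0.0205]
ee_rot: [[0.193, -0.98, -0.055], [-0.981, -0.192, -0.016], [0.005, 0.057, -0.998]]
force: [0.5, 0.9, -0.6]
grip_width: 1.0
```

jog_arm --pt "1 0 0 0 0" --pt "1 0 0 0 0" --pt "1 0 0 0 0" --pt "1 0 0 0 0" --pt "1 0 0 0 0" --force 30

```text
time_s: 10.63
position: [0.5274, 0.2677, 0.0209]
ee_rot: [[0.193, -0.98, -0.055], [-0.981, -0.192, -0.016], [0.005, 0.057, -0.998]]
force: [-0.1, 0.2, 0.5]
grip_width: 0.687
```

jog_arm --pt "1 0 0 0 0" --pt "1 0 0 0 0" --pt "1 0 0 0 0"

```text
time_s: 10.88
position: [0.5276, 0.2678, 0.0209]
ee_rot: [[0.193, -0.98, -0.055], [-0.981, -0.192, -0.016], [0.005, 0.057, -0.998]]
force: [0.3, -0.2, 0.5]
grip_width: 0.6
```

Gripped at 56 mm. Lifting.

jog_arm --pt "1 0 0 -0.006 0" --pt "1 0 0 -0.012 0" --pt "1 0 0 -0.02 0" --pt "1 0 0 -0.025 0" --pt "1 0 0 -0.025 0"

```text
time_s: 11.3
position: [0.5274, 0.2665, 0.1072]
ee_rot: [[0.194, -0.979, -0.07], [-0.981, -0.192, -0.024], [0.01, 0.074, -0.997]]
force: [0.8, 0.5, -2.3]
grip_width: 0.602
```

jog_arm --pt "1 0 0 -0.025 0" --pt "1 0 0 -0.015 0" --pt "1 0 0 -0.008 0" --pt "1 0 0 0 0" --pt "1 0 0 0 0"

```text
time_s: 11.72
position: [0.5333, 0.2687, 0.1665]
ee_rot: [[0.193, -0.979, -0.059], [-0.981, -0.193, -0.019], [0.007, 0.061, -0.998]]
force: [-0.5, 0.7, -2.1]
grip_width: 0.601
```

```bash
python3 - <<'E'
from h import *
s=r.get_state();print(s['time_s'],np.round(s['position'],4),np.round(s['ee_rot'],3),np.round(s['force'],2),s['grip_width'])
# knuckle in tool frame from grasp pose
x=np.array([.193,-.981,.005]);z=np.array([-.055,-.016,-.998]);z/=np.linalg.norm(z);x-=z*(x@z);x/=np.linalg.norm(x);Rg=np.c_[x,np.cross(z,x),z]
a=np.radians(11.05);f=np.array([np.cos(a),np.sin(a),0]);k=np.array([.5285,.268,.010])+.045*f
pg=np.array([.5276,.2678,.0209]);print('k_tool',np.round(Rg.T@(k-pg),4),'bore_tool',np.round(Rg.T@np.array([-f[1],f[0],0]),4),'fx',np.round(Rg.T@f,4))
E
```

```text
11.7167 [0.5333 0.2687 0.1665] [[ 0.193 -0.979 -0.059]
 [-0.981 -0.193 -0.019]
 [ 0.007  0.061 -0.998]] [-0.51  0.7  -2.13] 0.6006498167553775
k_tool [-0.     -0.0465  0.0083] bore_tool [-1.     -0.0011 -0.0052] fx [ 0.0014 -0.9984 -0.0571]
```

jog_arm --pt "1 0.01 0 0 0.02" --pt "1 0.02 0 0 0.04" --pt "1 0.03 0 0 0.05" --pt "1 0.034 0 0 0.05" --pt "1 0.034 0 0 0.04"

```text
time_s: 12.13
position: [0.5423, 0.1423, 0.1623]
ee_rot: [[-0.005, -0.998, -0.069], [-1.0, 0.006, -0.016], [0.017, 0.069, -0.997]]
force: [0.7, -0.5, -1.9]
grip_width: 0.599
```

jog_arm --pt "1 0.034 0.0 0 0" --pt "1 0.034 0.0 0 0" --pt "1 0.03 0.0 0 0" --pt "1 0.02 0 0 0" --pt "1 0.01 0 0 0"

```text
time_s: 12.55
position: [0.534, -0.0124, 0.1592]
ee_rot: [[-0.036, -0.996, -0.085], [-0.999, 0.039, -0.029], [0.032, 0.084, -0.996]]
force: [0.7, -0.4, -1.3]
grip_width: 0.599
```

jog_arm --pt "1 0 0 0 0" --pt "1 0 0 0 0" --pt "1 0 0 0 0"

```text
time_s: 12.8
position: [0.5316, -0.0186, 0.1573]
ee_rot: [[-0.048, -0.995, -0.09], [-0.998, 0.051, -0.031], [0.035, 0.089, -0.995]]
force: [0.6, -0.3, -1.3]
grip_width: 0.598
```

jog_arm --pt "1 -0.035 0 0 0" --pt "1 -0.035 0 0 0" --pt "1 0 0 0 0" --pt "1 0 0 0 0" --pt "1 0 0 0 0"

```text
time_s: 13.22
position: [0.5345, 0.0632, 0.1534]
ee_rot: [[-0.038, -0.995, -0.091], [-0.999, 0.04, -0.026], [0.03, 0.09, -0.995]]
force: [0.5, 0.6, -2.3]
grip_width: 0.595
```

jog_arm --pt "1 0.01 0 0.005 0" --pt "1 0.01 0 0.005 0" --pt "1 0.01 0 0.005 0" --pt "1 0.01 0 0.005 0" --pt "1 0.01 0 0.005 0"

```text
time_s: 13.63
position: [0.5302, 0.0099, 0.1283]
ee_rot: [[-0.034, -0.995, -0.09], [-0.999, 0.036, -0.026], [0.029, 0.089, -0.996]]
force: [0.9, 1.2, -1.8]
grip_width: 0.596
```

jog_arm --pt "1 -0.04 0 -0.003 0" --pt "1 -0.04 0 -0.003 0" --pt "1 -0.04 0 0 0" --pt "1 0 0 0 0" --pt "1 0 0 0 0"

```text
time_s: 14.05
position: [0.5367, 0.1128, 0.1261]
ee_rot: [[-0.064, -0.993, -0.095], [-0.997, 0.068, -0.034], [0.04, 0.093, -0.995]]
force: [0.7, -0.8, -1.8]
grip_width: 0.6
```

jog_arm --pt "1 0.012 0 0 0" --pt "1 0.012 0 0 0" --pt "1 0.012 0 0 0" --pt "1 0.012 0 0 0" --pt "1 0.012 0 0 0"

```text
time_s: 14.47
position: [0.5316, 0.0434, 0.1275]
ee_rot: [[-0.068, -0.993, -0.098], [-0.997, 0.071, -0.035], [0.042, 0.095, -0.995]]
force: [-0.2, 0.2, -0.9]
grip_width: 0.597
```

jog_arm --pt "1 0.012 0 0 0" --pt "1 0.012 0 0 0" --pt "1 0.012 0 0 0" --pt "1 0.008 0 0 0" --pt "1 0 0 0 0"

```text
time_s: 14.88
position: [0.5262, -0.0191, 0.1306]
ee_rot: [[-0.087, -0.991, -0.099], [-0.995, 0.092, -0.041], [0.049, 0.095, -0.994]]
force: [0.0, -0.4, -2.2]
grip_width: 0.598
```

jog_arm --pt "1 0 -0.01 -0.03 -0.03" --pt "1 0 -0.01 -0.035 -0.02" --pt "1 0 0 -0.035 0" --pt "1 0 0 -0.01 0" --pt "1 0 0 0 0"

```text
time_s: 15.3
position: [0.5551, -0.0199, 0.2405]
ee_rot: [[-0.041, -0.993, -0.107], [-0.998, 0.046, -0.04], [0.044, 0.106, -0.993]]
force: [1.0, -0.4, -0.9]
grip_width: 0.599
```

jog_arm --pt "1 0 0 0.012 0" --pt "1 0 0 0.012 0" --pt "1 0 0 0.012 0" --pt "1 0 0 0.012 0" --pt "1 0 0 0 0"

```text
time_s: 15.72
position: [0.5484, -0.0214, 0.19]
ee_rot: [[-0.04, -0.993, -0.107], [-0.998, 0.045, -0.038], [0.043, 0.105, -0.994]]
force: [-0.9, 0.1, -2.1]
grip_width: 0.597
```

jog_arm --pt "1 0 0 0.012 0" --pt "1 0 0 0.012 0" --pt "1 0 0 0.012 0" --pt "1 0 0 0.012 0" --pt "1 0 0 0 0"

```text
time_s: 16.13
position: [0.5406, -0.0227, 0.1386]
ee_rot: [[-0.039, -0.993, -0.112], [-0.998, 0.044, -0.037], [0.042, 0.11, -0.993]]
force: [-0.1, -0.5, -2.0]
grip_width: 0.593
```

jog_arm --pt "1 0.006 0 0 0" --pt "1 0.006 0 0 0" --pt "1 0.006 0 0 0" --pt "1 0.006 0 0 0" --pt "1 0 0 0 0"

```text
time_s: 16.55
position: [0.5405, -0.0495, 0.1415]
ee_rot: [[-0.039, -0.993, -0.11], [-0.998, 0.044, -0.038], [0.042, 0.108, -0.993]]
force: [-0.5, 0.1, -1.4]
grip_width: 0.599
```

jog_arm --pt "1 -0.006 0 0 0" --pt "1 -0.006 0 0 0" --pt "1 -0.006 0 0 0" --pt "1 -0.006 0 0 0" --pt "1 0 0 0 0"

```text
time_s: 16.97
position: [0.5426, -0.023, 0.1419]
ee_rot: [[-0.041, -0.994, -0.106], [-0.998, 0.045, -0.036], [0.041, 0.104, -0.994]]
force: [-0.4, -0.2, -1.9]
grip_width: 0.599
```

jog_arm --pt "1 0 0.006 0 0" --pt "1 0 0.006 0 0" --pt "1 0 0.006 0 0" --pt "1 0 0.006 0 0" --pt "1 0 0 0 0"

```text
time_s: 17.38
position: [0.5155, -0.0201, 0.1444]
ee_rot: [[-0.037, -0.993, -0.108], [-0.998, 0.041, -0.036], [0.041, 0.106, -0.993]]
force: [-0.2, -0.1, -1.9]
grip_width: 0.599
```

jog_arm --pt "1 0 0 0 0.03" --pt "1 0 0 0 0.03" --pt "1 0 0 0 0.03" --pt "1 0 0 0 0" --pt "1 0 0 0 0"

```text
time_s: 17.8
position: [0.5155, -0.0213, 0.1449]
ee_rot: [[-0.138, -0.985, -0.106], [-0.989, 0.143, -0.037], [0.051, 0.1, -0.994]]
force: [-0.0, -0.7, -1.9]
grip_width: 0.594
```

jog_arm --pt "1 0 0 0 -0.03" --pt "1 0 0 0 -0.03" --pt "1 0 0 0 -0.03" --pt "1 0 0 0 0" --pt "1 0 0 0 0"

```text
time_s: 18.22
position: [0.5161, -0.0215, 0.1448]
ee_rot: [[-0.039, -0.994, -0.106], [-0.998, 0.044, -0.037], [0.041, 0.104, -0.994]]
force: [-0.0, -0.5, -1.5]
grip_width: 0.596
```

jog_arm --pt "1 0 -0.006 0 0" --pt "1 0 -0.006 0 0" --pt "1 0 -0.006 0 0" --pt "1 0 -0.006 0 0" --pt "1 0 0 0 0"

```text
time_s: 18.63
position: [0.5431, -0.0228, 0.1419]
ee_rot: [[-0.04, -0.994, -0.105], [-0.998, 0.044, -0.037], [0.041, 0.103, -0.994]]
force: [-0.4, -0.2, -2.5]
grip_width: 0.596
```

jog_arm --pt "1 -0.035 0 0 0" --pt "1 -0.035 0 0 0" --pt "1 0 0 0 0" --pt "1 0 0 0 0" --pt "1 0 0 0 0"

```text
time_s: 19.05
position: [0.548, 0.0479, 0.1379]
ee_rot: [[-0.044, -0.994, -0.104], [-0.998, 0.048, -0.038], [0.043, 0.103, -0.994]]
force: [-0.2, 0.4, -2.1]
grip_width: 0.594
```

jog_arm --pt "1 0 0 0 0" --pt "1 0.035 0 0 0" --pt "1 0.035 0 0 0" --pt "1 0 0 0 0" --pt "1 0 0 0 0"

```text
time_s: 19.47
position: [0.5449, -0.0263, 0.1408]
ee_rot: [[-0.044, -0.994, -0.104], [-0.998, 0.048, -0.039], [0.043, 0.103, -0.994]]
force: [0.1, 2.0, -1.8]
grip_width: 0.601
```

jog_arm --pt "1 0 0 -0.035 0" --pt "1 0 0 -0.035 0" --pt "1 0 0 0 0" --pt "1 0 0 0 0" --pt "1 0 0 0 0"

```text
time_s: 19.88
position: [0.5505, -0.0288, 0.2116]
ee_rot: [[-0.054, -0.993, -0.11], [-0.997, 0.058, -0.04], [0.046, 0.107, -0.993]]
force: [0.8, -0.6, -1.0]
grip_width: 0.597
```

jog_arm --pt "1 0 0 0.035 0" --pt "1 0 0 0.03 0" --pt "1 0 0 0 0" --pt "1 0 0 0 0" --pt "1 0 0 0 0"

```text
time_s: 20.3
position: [0.5417, -0.0309, 0.1436]
ee_rot: [[-0.053, -0.992, -0.113], [-0.998, 0.058, -0.04], [0.046, 0.111, -0.993]]
force: [-0.0, 0.4, -1.0]
grip_width: 0.598
```

jog_arm --pt "1 0 0.035 0 0" --pt "1 0 0.035 0 0" --pt "1 0 0 0 0" --pt "1 0 0 0 0" --pt "1 0 0 0 0"

```text
time_s: 20.72
position: [0.4729, -0.0262, 0.1548]
ee_rot: [[-0.052, -0.993, -0.106], [-0.998, 0.057, -0.04], [0.046, 0.104, -0.994]]
force: [-0.4, -0.2, -1.4]
grip_width: 0.599
```

jog_arm --pt "1 0 -0.03 0 0" --pt "1 0 -0.03 0 0" --pt "1 0 0 0 0" --pt "1 0 0 0 0" --pt "1 0 0 0 0"

```text
time_s: 21.13
position: [0.5396, -0.0295, 0.1515]
ee_rot: [[-0.052, -0.994, -0.097], [-0.998, 0.056, -0.04], [0.045, 0.095, -0.994]]
force: [-0.1, 0.9, -2.3]
grip_width: 0.6
```

Tilt stays steady in slow moves. The residual roll of about 2.5° is only about 0.5 mm over the 24 mm knuckle. From here I use slow rows.

```bash
cat > nxt.py <<'E'
from h import *
import sys
H=np.array([.652,-.0406,.095]);a=np.radians(-1.8);C=np.array([[np.cos(a),-np.sin(a),0],[np.sin(a),np.cos(a),0],[0,0,1]])
k=np.array([0,-.0465,.0083]);b=np.array([-1,-.0011,-.0052])
if len(sys.argv)>4: k=np.array(eval(sys.argv[4]))
s=r.get_state();R=np.array(s['ee_rot']);p=np.array(s['position'])
rel=C.T@(p+R@k-H);bo=C.T@(R@b)
print(s['time_s'],'knuckle rel cab mm',np.round(rel*1e3,1),'bore yaw deg',round(np.degrees(np.arctan2(-bo[0],bo[1])),2),'bore z',round(np.degrees(bo[2]),2),'F',np.round(s['force'],1),np.round(s['grip_width'],3))
t=np.array([float(v) for v in sys.argv[1:4]])/1e3
print('tool shift mm',np.round(R.T@(C@(t-rel))*1e3,1),'turn rad',round(float(np.arctan2(-bo[0],bo[1])),3))
E
python3 nxt.py -40 0 0
```

```text
21.1333 knuckle rel cab mm [-67.2   6.   43.8] bore yaw deg -1.29 bore z -2.3 F [-0.1  0.9 -2.3] 0.6
tool shift mm [  3.5 -31.4  41.2] turn rad -0.022
```

jog_arm --pt "1 0.0035 -0.006 0.008 -0.02" --pt "1 0 -0.006 0.008 0" --pt "1 0 -0.006 0.008 0" --pt "1 0 -0.006 0.008 0" --pt "1 0 0 0.004 0"

```text
time_s: 21.55
position: [0.5612, -0.0361, 0.1111]
ee_rot: [[-0.03, -0.995, -0.096], [-0.999, 0.034, -0.04], [0.043, 0.095, -0.995]]
force: [-0.3, 0.3, -2.2]
grip_width: 0.599
```

jog_arm --pt "1 0 0 0 0" --pt "1 0 0 0 0"

```text
time_s: 21.72
position: [0.5598, -0.0362, 0.1087]
ee_rot: [[-0.03, -0.994, -0.101], [-0.999, 0.034, -0.04], [0.043, 0.1, -0.994]]
force: [0.7, -0.6, -2.1]
grip_width: 0.599
```

```bash
python3 nxt.py -40 0 0; python3 - <<'E'
from h import *
cs={}
for n in ['wrist','side','top']:
    c=vision.read_camera(n);cs[n]=c;cv2.imwrite(f'pics/{n}5.png',c['img'][:,:,::-1])
    for k in ('flap_knuckle','hinge_axis'):
        for d in finder.place_of(n,k)[:2]: print(n,k,np.round(d['point'],1),round(d['conf'],2),np.round(atz(c,d['point'],.095),4))
A=cv2.resize(cs['wrist']['img'][0:240,130:390],(520,480));B=cv2.resize(cs['side']['img'][200:280,220:310],(270,240),interpolation=cv2.INTER_CUBIC)
B=np.vstack([B,np.zeros_like(B)]);cv2.imwrite('pics/c5.png',np.hstack([A,B])[:,:,::-1])
E
```

```text
21.7167 knuckle rel cab mm [-46.9   1.    0.8] bore yaw deg -0.03 bore z -2.19 F [ 0.7 -0.6 -2.1] 0.599
tool shift mm [ 1.  -6.9  0.1] turn rad -0.0
wrist flap_knuckle [253.9 177.3] 0.85 [ 0.6036 -0.037   0.095 ]
wrist hinge_axis [505.6 129. ] 0.64 [ 0.6231 -0.1613  0.095 ]
wrist hinge_axis [40.8 80.6] 0.23 [0.6525 0.0545 0.095 ]
side flap_knuckle [267.9 229.3] 0.65 [ 0.6101 -0.0471  0.095 ]
side hinge_axis [285.2 223.2] 0.87 [ 0.6583 -0.0409  0.095 ]
side hinge_axis [290.2 274.5] 0.72 [ 0.6038 -0.1985  0.095 ]
top hinge_axis [364.  178.2] 0.62 [ 0.6182 -0.1718  0.095 ]
```

View pics/c5.png

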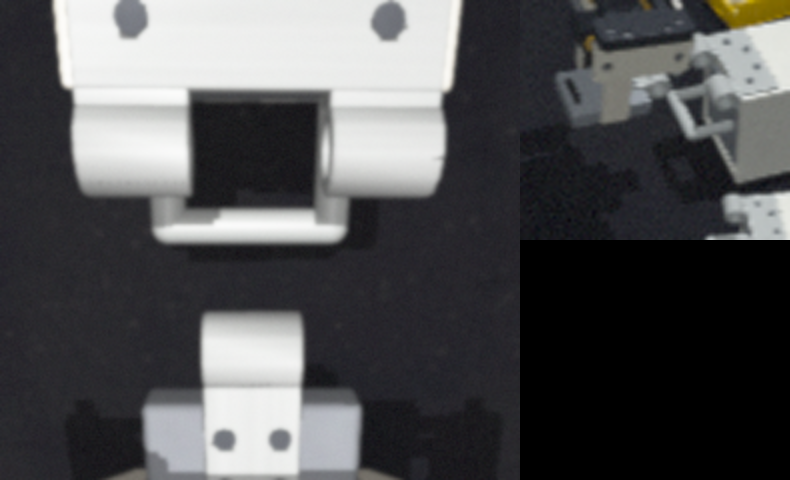

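The wrist crop shows the flap knuckle (crop cols 202–303) centred about 1 mm left of the gap (190–325), and parallel to it. This matches the computed numbers. Advancing slowly.

jog_arm --pt "1 0.001 -0.006 0 0" --pt "1 0 -0.006 0 0" --pt "1 0 -0.006 0 0" --pt "1 0 -0.006 0 0" --pt "1 0 0 0 0"

```text
time_s: 22.58
position: [0.5874, -0.0382, 0.1078]
ee_rot: [[-0.03, -0.995, -0.097], [-0.999, 0.034, -0.04], [0.043, 0.095, -0.995]]
force: [0.3, 0.1, -1.0]
grip_width: 0.599
```

```bash
python3 nxt.py -10 0 0
```

```text
22.5833 knuckle rel cab mm [-19.2  -0.2   0.1] bore yaw deg -0.03 bore z -2.19 F [ 0.3  0.1 -1. ] 0.599
tool shift mm [-0.2 -9.2 -0.8] turn rad -0.001
```

jog_arm --pt "1 0 -0.004 -0.0005 0" --pt "1 0 -0.004 -0.0005 0" --pt "1 0 -0.003 0 0" --pt "1 0 -0.001 0 0" --pt "1 0 0 0 0"

```text
time_s: 23.0
position: [0.601, -0.0386, 0.107]
ee_rot: [[-0.03, -0.995, -0.098], [-0.999, 0.034, -0.04], [0.043, 0.096, -0.994]]
force: [-1.0, -0.9, -2.2]
grip_width: 0.596
```

```bash
python3 nxt.py 0 0 0; python3 - <<'E'
from h import *
cs={}
for n in ['wrist','side']:
    c=vision.read_camera(n);cs[n]=c;cv2.imwrite(f'pics/{n}6.png',c['img'][:,:,::-1])
    for k in ('flap_knuckle','hinge_axis'):
        for d in finder.place_of(n,k)[:2]: print(n,k,np.round(d['point'],1),round(d['conf'],2),np.round(atz(c,d['point'],.095),4))
A=cv2.resize(cs['wrist']['img'][60:220,160:340],(540,480));B=cv2.resize(cs['side']['img'][210:256,255:305],(260,240),interpolation=cv2.INTER_CUBIC)
B=np.vstack([B,np.zeros_like(B)]);cv2.imwrite('pics/c6.png',np.hstack([A,B])[:,:,::-1])
E
```

```text
23.0 knuckle rel cab mm [-5.6 -0.1 -0.8] bore yaw deg -0.03 bore z -2.19 F [-1.  -0.9 -2.2] 0.596
tool shift mm [-0.1 -5.5 -1.3] turn rad -0.001
wrist flap_knuckle [252.  177.7] 0.86 [ 0.6452 -0.0384  0.095 ]
wrist hinge_axis [490.1 197.5] 0.72 [ 0.6284 -0.1641  0.095 ]
wrist hinge_axis [254.7 177.9] 0.41 [ 0.645  -0.0398  0.095 ]
side flap_knuckle [282.6 228.2] 0.93 [ 0.6452 -0.0557  0.095 ]
side hinge_axis [282.9 223.6] 0.68 [ 0.6524 -0.0403  0.095 ]
side hinge_axis [295.2 274.9] 0.63 [ 0.6134 -0.2032  0.095 ]
```

View pics/c6.png

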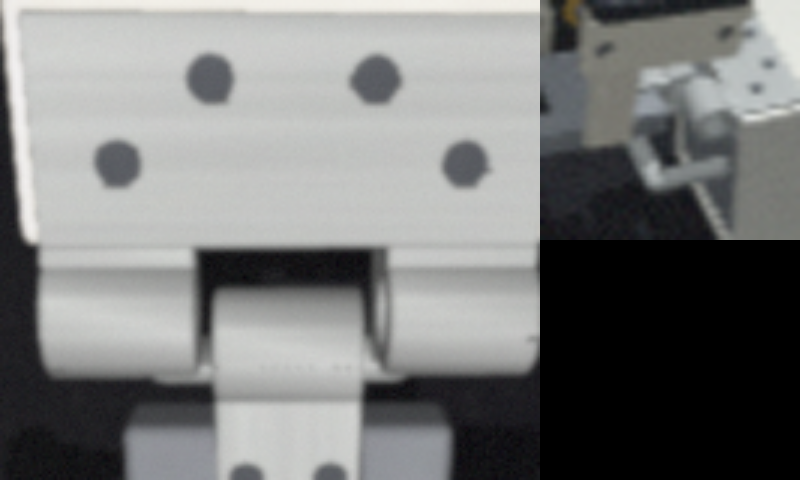

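```bash
cat > fin.py <<'E'
from h import *
c=vision.read_camera('wrist');g=cv2.cvtColor(c['img'],cv2.COLOR_RGB2GRAY).astype(float)
s=r.get_state();R=np.array(s['ee_rot']);p=np.array(s['position']);K=p+R@np.array([0,-.0465,.0083]);print('kin knuckle',np.round(K,4))
G=cv2.Sobel(cv2.GaussianBlur(g,(5,3),0),cv2.CV_64F,0,1,ksize=1)
def edge(cols,a,b,sign):
    q=[]
    for col in cols:
        v=sign*G[a:b,col];i=int(np.argmax(v));
        if 0<i<len(v)-1:
            den=v[i-1]-2*v[i]+v[i+1]; q.append(a+i+.5*(v[i-1]-v[i+1])/den if den else a+i)
    return np.median(q)
def col(x,y,z): return proj(c,[x,y,z])[0]
H=np.array([.652,-.0406,.095]);rH=cylrows(c,H[0],H[1],.095,.01);rK=cylrows(c,K[0],K[1],K[2],.01)
print('pred cab',np.round(rH,1),'pred flap',np.round(rK,1))
for nm,y0 in (('cabL',-.013),('cabR',-.068)):
    u=int(proj(c,[.652,y0,.095])[0]);row=edge(range(u-8,u+9),int(rH[1])-10,int(rH[1])+10,-1)
    print(nm,u,'front edge',round(row,2),'x',round(brentq(lambda x:cylrows(c,x,y0,.095,.01)[1]-row,.6,.7),4))
u=int(proj(c,K)[0]);row=edge(range(u-12,u+13),int(rK[0])-10,int(rK[0])+10,1);print('flap far edge',u,round(row,2))
for z in (.093,.095,.097): print(z,'x',round(brentq(lambda x:cylrows(c,x,K[1],z,.01)[0]-row,.6,.7),4))
v=g[int(rK.__getitem__(0)+8)];print('cols',[i for i in range(150,350) if abs(v[i+1]-v[i-1])>35])
E
python3 fin.py
```

```text
kin knuckle [ 0.646  -0.0406  0.0944]
pred cab [142.8 183.8] pred flap [154.4 194.6]
cabL 199 front edge 184.47 x 0.6529
cabR 311 front edge 183.55 x 0.6509
flap far edge 256 155.45
0.093 x 0.6451
0.095 x 0.6457
0.097 x 0.6462
cols [171, 172, 173, 174, 223, 224, 225, 226, 227, 229, 230, 231, 232, 280, 281, 284, 285, 286, 288, 290, 291, 339, 340, 341, 342]
```

Vision and kinematics agree within about 0.5 mm (hinge x 0.6519, flap knuckle x 0.6455). Doing the last 6 mm.

jog_arm --pt "1 0 -0.002 -0.0005 0" --pt "1 0 -0.002 -0.0005 0" --pt "1 0 -0.001 0 0" --pt "1 0 0 0 0" --pt "1 0 0 0 0"

```text
time_s: 23.77
position: [0.6062, -0.0388, 0.1079]
ee_rot: [[-0.03, -0.995, -0.097], [-0.999, 0.034, -0.04], [0.043, 0.096, -0.994]]
force: [0.5, -0.4, -2.1]
grip_width: 0.594
```

```bash
python3 nxt.py 0 0 0; python3 fin.py; python3 nxt.py 0 0 0
```

```text
23.7667 knuckle rel cab mm [-0.4 -0.1  0.2] bore yaw deg -0.03 bore z -2.19 F [ 0.5 -0.4 -2.1] 0.594
tool shift mm [-0.1 -0.4  0.2] turn rad -0.001
kin knuckle [ 0.6516 -0.0407  0.0952]
pred cab [153.6 193.8] pred flap [154.5 194.7]
cabL 200 front edge 194.55 x 0.6529
cabR 310 front edge 193.43 x 0.6509
flap far edge 256 156.22
0.093 x 0.6501
0.095 x 0.6507
0.097 x 0.6512
cols [173, 174, 175, 224, 225, 226, 227, 229, 230, 231, 232, 280, 281, 288, 289, 337, 338, 339]
23.8167 knuckle rel cab mm [-0.4 -0.1  0.2] bore yaw deg -0.03 bore z -2.19 F [-0.4 -0.8 -1.1] 0.601
tool shift mm [-0.1 -0.4  0.2] turn rad -0.001
```

jog_arm --pt "1 0.0005 -0.0009 0 0" --pt "1 0 0 0 0" --pt "1 0 0 0 0"

```text
time_s: 24.07
position: [0.607, -0.0394, 0.1078]
ee_rot: [[-0.03, -0.995, -0.098], [-0.999, 0.034, -0.04], [0.043, 0.096, -0.994]]
force: [-0.3, 0.9, -2.4]
grip_width: 0.601
```

```bash
python3 fin.py; python3 nxt.py 0 0 0; python3 - <<'E'
from h import *
c=vision.read_camera('wrist');d=vision.read_camera('side')
for n in ('wrist','side'):
    for q in finder.place_of(n,'flap_knuckle')[:1]+finder.place_of(n,'hinge_axis')[:2]+finder.place_of(n,'drawer_bar')[:2]: print(n,np.round(q['point'],1),round(q['conf'],2))
print('pred side knuckle/hinge/bar',np.round(proj(d,[.652,-.0406,.095]),1),np.round(proj(d,[.629,-.04,.052]),1))
A=cv2.resize(c['img'][80:220,160:340],(460,358));B=cv2.resize(d['img'][205:255,255:305],(340,358),interpolation=cv2.INTER_CUBIC)
cv2.imwrite('pics/c7.png',np.hstack([A,B])[:,:,::-1])
E
```

```text
kin knuckle [ 0.6524 -0.0414  0.0951]
pred cab [155.4 195.5] pred flap [154.5 194.6]
cabL 199 front edge 195.96 x 0.6531
cabR 309 front edge 194.76 x 0.6511
flap far edge 256 157.39
0.093 x 0.6504
0.095 x 0.6509
0.097 x 0.6515
cols [172, 173, 174, 223, 224, 225, 226, 229, 230, 231, 232, 280, 281, 287, 288, 335, 336, 337]
24.1167 knuckle rel cab mm [ 0.5 -0.7  0.1] bore yaw deg -0.03 bore z -2.19 F [-0.4  0.8 -1.8] 0.599
tool shift mm [-0.7  0.5  0.1] turn rad -0.001
wrist [255.5 176. ] 0.68
wrist [480.1 206.6] 0.97
wrist [443.  205.3] 0.68
side [285.4 223.3] 0.93
side [284.1 221.5] 0.86
side [291.5 275.4] 0.84
side [283.3 285.7] 0.72
side [278.5 239.2] 0.68
pred side knuckle/hinge/bar [282.8 223.7] [273.8 238.5]
```

View pics/c7.png

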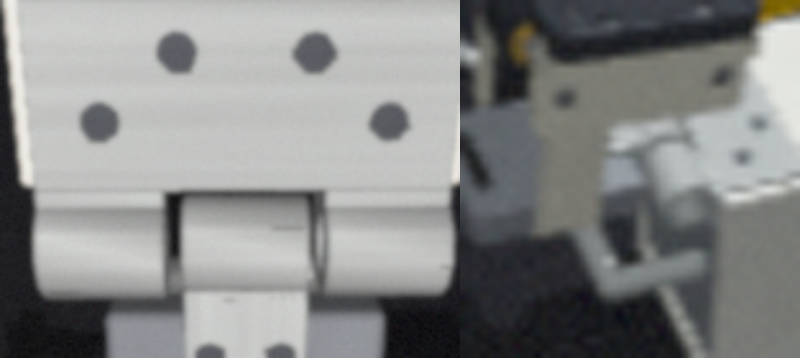

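The picture shows the flap knuckle sitting in the gap in line with both fixed knuckles, a small gap on each side, and the drawer home. Forces are only the flap's weight. Handing in.

```bash
python3 nxt.py 0 0 0; python3 -c "
from bench import r
print(r.job_done())"
```

```text
24.5167 knuckle rel cab mm [ 0.5 -0.6  0.1] bore yaw deg -0.02 bore z -2.19 F [ 0.1  0.4 -1.7] 0.598
tool shift mm [-0.7  0.5  0.1] turn rad -0.0
the job is handed in; nothing more can be done
None
```

The job was handed in at about 24.5 s of the 54 s. The drawer is pushed home, and the flap is held in the gripper with its knuckle between the cabinet's two knuckles and the bore lined up.

- **Drawer:** I pushed it in first, with the flap still on the worktop. Afterwards the bar measured 22.9 mm in front of the hinge axis, against 23 mm expected when home. The last push read about 25 N horizontally and about 22 N upward. I put the upward part down to friction on the bar but did not confirm it.
- **Flap position:** from the arm's pose, the knuckle is within about 0.5 mm (x), 0.6 mm (y) and 0.1 mm (z) of the hinge axis, with yaw error about 0°. The height comes from the arm's pose only; the side picture was just a rough check.
- **Contact:** the wrist reads only about 2 N, roughly the flap's weight, so the flap is not being pressed against the cabinet.

**Checks that disagreed or were not perfect:**
- **Depth:** the last wrist-camera edge measurement put the flap knuckle about 1 mm further out than the arm's pose did.
- **Bore tilt:** the flap's bore tilts about 2.2° because the tool picked up some tilt during fast moves, and I could not remove it. That is about 0.5 mm at the ends of the flap's knuckle, inside the pin's clearance of about 2.5 mm all round.

I did not touch the pin, jars or screwdriver, though I took no final picture of them.

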